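# Set the vial carriage to its reading position and start the reading

### The arm

A 6-joint arm with a two-finger parallel gripper is mounted at the origin on a cart in front of the work surface, level with it; the furniture and walls round the work are solid. World frame = base frame: x ahead of the robot, y to its left, z up, the work surface at z = 0. Lengths are in mm, angles in rad, forces in N, time in s.
With the tool pointing down it reaches from about 200 to 875 mm from the base axis. Payload 3.4 kg.
Tool frame: the origin (TCP) lies between the finger pads; the fingertips stand 22 mm ahead of it and the grasp point (between the pads) lies 3 mm ahead of it; z points along the fingers, y is the direction in which the jaws open and shut (so a half turn about z gives the same grasp; the last joint's range is limited). The gripper opens to 94 mm and grips with 3 to 60 N. Pads are 16 mm wide; open, the fingers measure 119 mm over their backs; the gripper's body (75 mm by 177 mm) begins 78 mm behind the grasp point.
Start: joints at [1.04, 0.276, 1.505, -0, 1.361, -0.121], TCP at [229.115, 527.418, 227.493] pointing down, gripper open.
Joint ranges: [-2.89, 2.89], [-0.75, 2.08], [0.22, 2.7], [-1.18, 4.32], [0.11, 2.71], [-2.7, 2.7]. Speed limits (rad/s): [2.57, 2.57, 3.14, 3.14, 3.14, 3.14].

### API

Orientations are given as a rotation vector (axis times angle).
In Python, from rig import arm, read_camera, camera_model, job gives the robot as it stands.
- The arm moves only by the shell command python3 -m handwheel 'ROWS' [FORCE]. ROWS is text: rows parted by semicolons, each of 7 numbers parted by spaces: the finger opening in m, from 0 to 0.094, then the shift along the tool's x, y, z in m, then the turn, a rotation vector about the tool's x, y, z in degrees. In form: gripper dx dy dz ax ay az; .... A call has 1 to 20 rows; each row is the pose to reach, as a shift and turn from the pose commanded when the call began, along the tool's axes at that moment; what a row does not reach only later rows make up. A row lasts 1/10 s, in which the tool goes at most 50 mm and 8.59 degrees, less where a joint would pass 70% of its speed; a pose out of reach is approached as far as the arm can. A call with a gripper value outside its range is refused whole. The fingers move at their own pace and stop on an object; FORCE is the grip in N (left out, the last holds). Time passes only in rows, so rows that repeat a pose let the fingers close. It gives the time, the measured TCP pose, the force and the opening at its end, in the units of the state.
- arm.observe(): the state, without advancing time (a new reading comes with each control period).
- read_camera(name): name is "side" or "top"; returns the picture (384x512x3 uint8, red, green, blue); there is no depth.
- camera_model(name): a dict with "fovy" (degrees; the focal length in pixels is half the picture's height over the tangent of half this angle, whatever the lens; pixels are square), "cx", "cy" (the principal point, pixels), "k1" (the pictures are not rectified: a ray, as slopes to the right and down, at radius r is drawn at 1 + k1 r^2 times it, then the intrinsics apply), "eye" and "attitude" of the camera in the world. Camera axes: x right, y down, z forward; pixel columns grow to the right and rows downward; lengths in mm; the calibration is good to about 2 mm. A picture is of the moment at which its call begins. camera_model takes no time and is no camera call.
- job.job_done(): hands the job in, once; it reports no verdict.
The state is a dict: "time_s": time; "joint_pos": joint angles; "qd": joint speeds; "joint_torque": joint torques, N m; "ee_pos": TCP position; "tool_rot": TCP orientation; "ft_force": force on the tool from outside, world axes, zero at the start; "moment": the same for the moment, N m; "grip_width": finger opening in mm.
Only numpy, scipy, OpenCV 4.12 (cv2) and the standard library are available. Lean on these libraries where they do the work, as an engineer would, in place of code of your own. Each camera call takes 0.05 s, during which the arm holds its last target. There are 200 camera calls.

### The job

Push the vial carriage of the reader all the way in until it meets its end stop, then let it go so that it springs back and catches on its stop pin at the middle (reading) position. Then press the green button on the white start box right down and let it come up again. Only push and press: do not touch the vial that stands in the carriage, and leave the things around where they are.

Things in the scene. Friction and masses are not known exactly. Their poses are not given: they have to be found in the camera images.
- reader: Vial reader fixed to the bench. Origin on the bench under the carriage's centre line; x is the push-in direction, z up. Aluminium base x -75 to +105, y -70 to +70, 7 mm high; grey rails along x at y = +-51, top at z 25; white gate across it, x -10 to +46, y -69 to +69, top at z 79, red pin knob on it up to z 99 (106 lifted) mm.
- push_face (a point): Centre of the flat front face of the carriage: a black push panel 100 mm wide (y), z 8 to 36 mm over the bench; the point is at z 22 mm, 115 mm in front of the reader's origin while fully out, 40 mm in front of the base. Moves with the carriage. Axes as the reader's: +x is the push direction.
- carriage (a joint): Travel of the carriage in m: 0 fully out (start), grows as it is pushed in, 0.060 at the end stop. A spring pushes it out: about 2 N at the start, 6 N at the end stop. Pushed in past the pin and let go, it comes back and the stop pin catches it at about 0.035, the middle position.
- stop_pin (a joint): Lift of the stop pin (steel pin with red knob through the roof of the gate) in m: 0 is down. It works by itself: a brass wedge on the carriage lifts it by up to about 7 mm while the carriage passes about 0.010 to 0.034, then it drops behind the wedge and holds the carriage.
- well (a point): Centre of the vial as it should stand in the carriage's well, 37 mm over the bench; moves with the carriage. z up.
- sample_mid (a point): Centre (half-way up) of the loose sample vial, 23 mm diameter, 46 mm tall, black cap, pale blue content. It stands in a 20 mm deep well of the carriage, 95 mm behind the push face, its top 60 mm over the bench, and rides along. z is its long axis. Not to be touched.
- start_box: White start box with a green round button, 64 x 64 mm, 26 mm high, fixed to the bench. Origin at the centre of its underside, z up. It stands to the left or to the right of the reader.
- start_button_top (a point): Centre of the top of the green button, 28 mm diameter, flat, with free space above; z up. Moves with the button.
- start_button (a joint): Travel of the green button in m: 0 up, 0.006 right down (about 5 N); springs up when let go.
- timer: Loose white bench timer 62 x 62 x 18 mm, lying on the bench on the other side of the reader. Origin at the centre of its underside. Bystander.
- amber_vial: Loose amber bottle with black cap, 48 mm diameter, 102 mm tall. Origin at the centre of its underside. Bystander.
- vial_red: Loose vial with pale red content and black cap, 23 mm diameter, 46 mm tall. Origin at the centre of its underside. Bystander.
- vial_yellow: Loose vial with pale yellow content and black cap, 23 mm diameter, 46 mm tall. Origin at the centre of its underside. Bystander.

How it is judged:
By the outcome, as a careful person would: the job done as asked, in the order asked, and still so for the second after the job is handed in, with the robot touching nothing.
It also fails if it takes over 48 s, if anything falls off the work surface, if the arm or the gripper's body presses on something with over 40 N, if the wrist force passes 120 N, or if a joint passes its speed limit or range.

## Working session

There is one attempt and no reset: what is moved stays moved. The work goes in short steps, Python scripts to look and compute and a shell command to move; the robot and the scene stay as the last step left them, time stands still between calls to the robot, and variables do not carry over. Pictures are saved under pics/ and viewed, about 8 in all and at most 12, crops included, and the job is handed in when it is done.

```bash
mkdir -p pics; ls
python3 - <<'E'
from rig import arm, read_camera, camera_model, job
import cv2
for n in("top","side"):
    cv2.imwrite(f"pics/{n}0.png",cv2.cvtColor(read_camera(n),cv2.COLOR_RGB2BGR)); print(n,camera_model(n))
print(arm.observe())
E
```

```text
pics
top {'fovy': 42.06448070901423, 'cx': 256.4954791089389, 'cy': 195.79721202976486, 'k1': -0.04897336178434852, 'eye': array([ 429.52098892, -225.65372597, 1106.62101065]), 'attitude': array([-2.16643497,  2.13857997, -0.07656061])}
side {'fovy': 53.82964963501405, 'cx': 256.01547669054156, 'cy': 192.3924383453475, 'k1': -0.11908424123719513, 'eye': array([ 469.4084347 , -992.91859785,  644.30931164]), 'attitude': array([-2.20767463,  0.10630002, -0.05657707])}
{'time_s': 0.1, 'joint_pos': array([ 1.04002466e+00,  2.76536762e-01,  1.50596476e+00, -3.56933329e-05,
        1.36068311e+00, -1.21006264e-01]), 'qd': array([-0.00163013, -0.0008617 , -0.00533097, -0.00090883, -0.00108108,
       -0.00029449]), 'joint_torque': array([ 3.18140286e-03, -4.05456412e+01, -2.37781656e+01,  7.05314102e-02,
        2.98962370e-02, -3.71859028e-05]), 'ee_pos': array([228.86728305, 526.99850179, 226.70499258]), 'tool_rot': array([-6.39055664e-01, -3.07542065e+00,  2.38624976e-03]), 'ft_force': array([-0.9809432 , -0.24729131, -0.00609634]), 'moment': array([-0.00013393,  0.03637179,  0.01293219]), 'grip_width': 93.96236146211662}
```

View pics/top0.png

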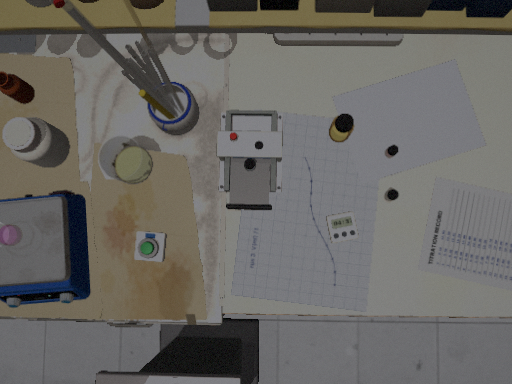

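View pics/side0.png

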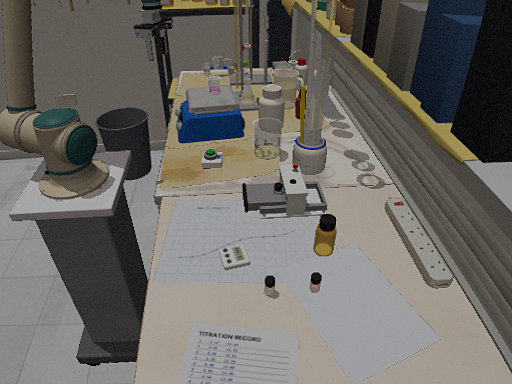

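The top view shows the push panel at about (249,207), the gate at about (250,144), the red knob at (234,136), the button at (148,248) and the timer at (342,227). Side view: panel edge at about (246,197), knob at (296,166), button at (211,153). Next I measure these.

```bash
cat > h.py <<'E'
import numpy as np, cv2
from scipy.spatial.transform import Rotation as R
from rig import arm, read_camera, camera_model, job
def ray(n,uv):
    c=camera_model(n); f=192/np.tan(np.radians(c['fovy']/2))
    K=np.array([[f,0,c['cx']],[0,f,c['cy']],[0,0,1]])
    p=cv2.undistortPoints(np.array([[uv]],float),K,np.array([c['k1'],0,0,0.]))[0,0]
    d=R.from_rotvec(c['attitude']).as_matrix()@[p[0],p[1],1]
    return c['eye'],d/np.linalg.norm(d)
def plane(n,uv,z):
    e,d=ray(n,uv); return e+d*(z-e[2])/d[2]
def tri(a,b):
    e1,d1=ray("top",a); e2,d2=ray("side",b)
    s=np.linalg.lstsq(np.c_[d1,-d2],e2-e1,rcond=None)[0]
    p,q=e1+s[0]*d1,e2+s[1]*d2
    return (p+q)/2,np.linalg.norm(p-q)
def blob(im,box,fn):
    x0,y0,x1,y1=box; c=im[y0:y1,x0:x1].astype(int)
    m=fn(c[...,0],c[...,1],c[...,2]).astype(np.uint8)
    n,l,s,ce=cv2.connectedComponentsWithStats(m)
    k=1+np.argmax(s[1:,4]); 
    pts=np.argwhere(l==k)[:,::-1]+[x0,y0]
    return ce[k]+[x0,y0],pts
E
python3 - <<'E'
from h import *
T=cv2.imread("pics/top0.png")[...,::-1]; S=cv2.imread("pics/side0.png")[...,::-1]
green=lambda r,g,b:(g>r+35)&(g>b+15); red=lambda r,g,b:(r>g+60)&(r>b+60)
gt,_=blob(T,(130,230,170,265),green); gs,_=blob(S,(195,145,225,170),green)
print("green",gt,gs,tri(gt,gs))
rt,_=blob(T,(222,125,245,145),red); rs,_=blob(S,(285,158,305,175),red)
print("knob",rt,rs,tri(rt,rs))
dark=lambda r,g,b:(r+g+b<120)
c,p=blob(T,(215,195,285,220),dark); re=cv2.minAreaRect(p.astype(np.float32)); print("panel",c,re)
for q in cv2.boxPoints(re): print(q,plane("top",q,36)[:2])
white=lambda r,g,b:(np.minimum(np.minimum(r,g),b)>165)
c,p=blob(T,(205,122,295,168),white); re=cv2.minAreaRect(p.astype(np.float32)); print("gate",c,re)
for q in cv2.boxPoints(re): print(q,plane("top",q,79)[:2])
a=cv2.resize(T[95:275,120:300],None,fx=3.3,fy=3.3,interpolation=cv2.INTER_CUBIC)
b=cv2.resize(S[140:230,190:340],None,fx=5,fy=5,interpolation=cv2.INTER_CUBIC)
cv2.imwrite("pics/tc.png",a[...,::-1]);cv2.imwrite("pics/sc.png",b[...,::-1])
E
```

```text
green [146.46153846 247.67521368] [209.78571429 151.5952381 ] (array([425.88129311,  44.82503252,  39.82685093]), np.float64(0.25840217616428995))
knob [232.77142857 135.57142857] [295.         165.11764706] (array([ 660.03726934, -140.68421189,   92.95043189]), np.float64(0.3683673251520979))
panel [249.59313725 206.68627451] ((248.49746704101562, 206.5713653564453), (45.078399658203125, 4.6755900382995605), 2.0454084873199463)
[225.88919 208.10321] [ 513.38910635 -124.17566798]
[226.05606 203.4306 ] [ 523.50456295 -124.32579881]
[271.10574 205.03952] [ 521.17630365 -221.53253706]
[270.93887 209.71213] [ 511.09700767 -221.29133668]Traceback (most recent call last):
  File "<stdin>", line 12, in <module>
  File "h.py", line 21, in blob
    k=1+np.argmax(s[1:,4]);
        ~~~~~~~~~^^^^^^^^^
    return _wrapfunc(a, 'argmax', axis=axis, out=out, **kwds)
    return bound(*args, **kwds)
ValueError: attempt to get argmax of an empty sequence
```

Run:
```python
from h import *
T=cv2.imread("pics/top0.png")[...,::-1]; S=cv2.imread("pics/side0.png")[...,::-1]
print(T[146,245],T[238,160])
red=lambda r,g,b:(r>g+60)&(r>b+60)
white=lambda r,g,b:(np.minimum(np.minimum(r,g),b)>140)&(r-b<12)
for nm,box,z in(("gate",(205,122,295,168),79),("box",(130,228,170,268),26)):
    c,p=blob(T,box,white); re=cv2.minAreaRect(p.astype(np.float32)); print(nm,c,re)
    for q in cv2.boxPoints(re): print(q,plane("top",q,z)[:2])
a=cv2.resize(T[95:275,120:300],None,fx=3.3,fy=3.3,interpolation=cv2.INTER_CUBIC)
b=cv2.resize(S[140:230,190:340],None,fx=5,fy=5,interpolation=cv2.INTER_CUBIC)
cv2.imwrite("pics/tc.png",a[...,::-1]);cv2.imwrite("pics/sc.png",b[...,::-1])
```

```text
[128 128 134] [130 131 134]Traceback (most recent call last):
  File "<stdin>", line 7, in <module>
  File "h.py", line 21, in blob
    k=1+np.argmax(s[1:,4]);
        ~~~~~~~~~^^^^^^^^^
    return _wrapfunc(a, 'argmax', axis=axis, out=out, **kwds)
    return bound(*args, **kwds)
ValueError: attempt to get argmax of an empty sequence
```

Run:
```python
import cv2,numpy as np
a=cv2.imread("pics/tc.png");b=cv2.imread("pics/sc.png")
b=cv2.resize(b,None,fx=.8,fy=.8)
print(a.shape,b.shape)
```

```text
[ WARN:0@0.015] global loadsave.cpp:275 findDecoder imread_('pics/tc.png'): can't open/read file: check file path/integrity
[ WARN:0@0.015] global loadsave.cpp:275 findDecoder imread_('pics/sc.png'): can't open/read file: check file path/integrity
Traceback (most recent call last):
cv2.error: OpenCV(4.12.0) /io/opencv/modules/imgproc/src/resize.cpp:4208: error: (-215:Assertion failed) !ssize.empty() in function 'resize'
```

```bash
python3 -m handwheel '0 -0.06 -0.09 -0.063 0 0 -8;0 -0.235 -0.363 -0.063 0 0 -22.2;0 -0.235 -0.363 -0.063 0 0 -22.2;0 -0.235 -0.363 -0.063 0 0 -22.2;0 -0.235 -0.363 -0.063 0 0 -22.2;0 -0.235 -0.363 -0.063 0 0 -22.2;0 -0.235 -0.363 -0.063 0 0 -22.2;0 -0.235 -0.363 -0.063 0 0 -22.2;0 -0.235 -0.363 -0.063 0 0 -22.2;0 -0.235 -0.363 -0.063 0 0 -22.2;0 -0.235 -0.363 -0.063 0 0 -22.2;0 -0.235 -0.363 -0.063 0 0 -22.2;0 -0.235 -0.363 -0.063 0 0 -22.2'
python3 - <<'E'
from h import *
T=cv2.imread("pics/top0.png")[...,::-1]; S=cv2.imread("pics/side0.png")[...,::-1]
a=cv2.resize(T[95:275,120:300],None,fx=3.3,fy=3.3,interpolation=cv2.INTER_CUBIC)
b=cv2.resize(S[140:230,190:340],None,fx=5,fy=5,interpolation=cv2.INTER_CUBIC)
cv2.imwrite("pics/tc.png",a[...,::-1]);cv2.imwrite("pics/sc.png",b[...,::-1])
white=lambda r,g,b:(np.minimum(np.minimum(r,g),b)>112)&(abs(r-b)<14)
for nm,box,z in(("gate",(205,122,295,168),79),("box",(130,228,170,268),26)):
    c,p=blob(T,box,white); re=cv2.minAreaRect(p.astype(np.float32)); print(nm,c,re)
    for q in cv2.boxPoints(re): print(q,plane("top",q,z)[:2])
E
```

```text
time_s: 1.4
ee_pos: [299.6, 102.1, 290.2]
tool_rot: [-0.03, -3.141, -0.001]
ft_force: [-0.2, 0.4, -0.3]
grip_width: 0.5
gate [259.03821656 141.40246815] ((255.5, 144.5), (45.0, 77.0), 90.0)
[217. 122.] [ 692.01524778 -105.54093418]
[294. 122.] [ 693.05116791 -267.77602772]
[294. 167.] [ 597.39235077 -268.35668688]
[217. 167.] [ 595.88589557 -107.81334877]
box [149.56958763 246.15206186] ((148.8134765625, 245.95843505859375), (28.15830421447754, 28.584941864013672), 5.440331935882568)
[133.44269 258.85168] [401.0339156   76.12888265]
[136.1528  230.39551] [462.8856503   72.47421959]
[164.18427 233.06519] [458.00729455  10.41223962]
[161.47415 261.52136] [396.3965457   14.36775174]
```

View pics/tc.png

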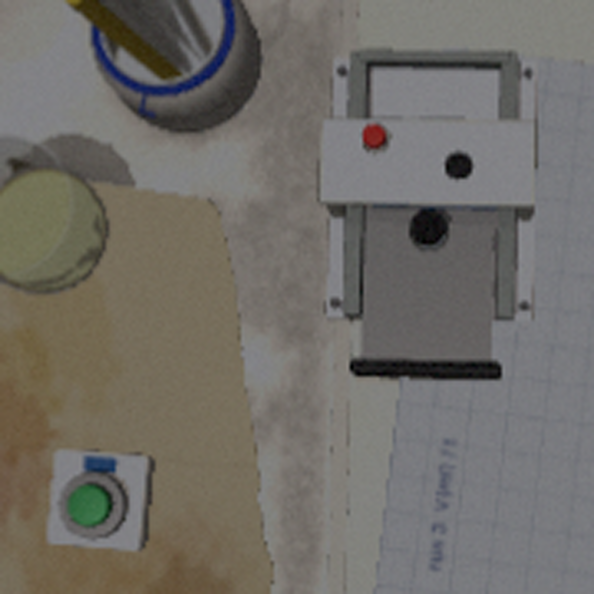

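View pics/sc.png

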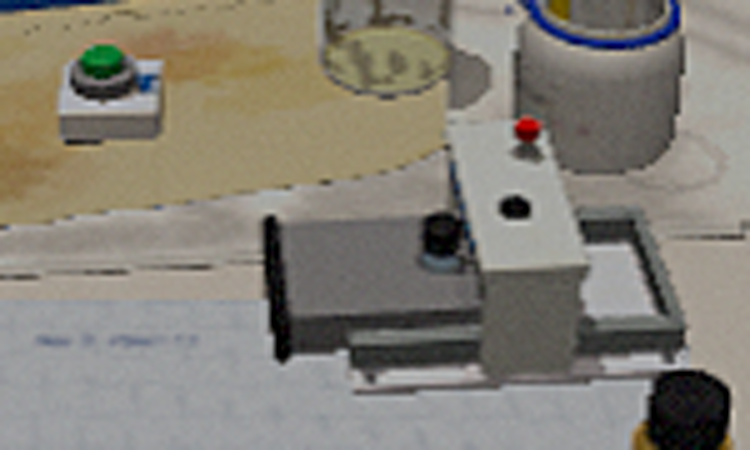

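The crop shows the panel spanning top-camera px (226.5..271.5, 204..210). The vial cap is at (250,164), behind the panel, and the button is at (147,248). The side view has the panel's far top corner at about (243.5,183.5) and its near top corner at about (247,204). Now the yaw check.

Run:
```python
from h import *
P=lambda u,v:(120+u/3.3-.35,95+v/3.3-.35)
Q=lambda u,v:(190+u/5-.4,140+v/5-.4)
def yaw(a,b): d=np.array(a)-np.array(b); return np.degrees(np.arctan2(-d[0],d[1]))
for nm,a,b,z in(("gate back",(323,118),(537,122),79),("gate front",(320,204),(534,206),79),("panel back top",(352,359),(500,364),36),("panel front top",(352,368),(500,372),36),("base front holes",(336,303),(524,306),7),("base back holes",(342,71),(528,73),7)):
    A,B=plane("top",P(*a),z),plane("top",P(*b),z); print(nm,A[:2].round(1),B[:2].round(1),((A+B)/2)[:2].round(1),round(yaw(A,B),2))
print("far corner",tri(P(352,361),Q(267,217)))
print("cap",tri(P(429,225),Q(443,220)))
print("button",plane("top",P(90,506),33),tri(P(90,506),Q(102,59)))
print(arm.observe()['ee_pos'])
```

```text
gate back [ 673.9 -107.1] [ 672.2 -243.6] [ 673.1 -175.3] -0.7
gate front [ 618.2 -106.5] [ 618.1 -242.1] [ 618.1 -174.3] -0.05
panel back top [ 523.5 -124.9] [ 521.4 -221.7] [ 522.4 -173.3] -1.26
panel front top [ 517.6 -125. ] [ 516.1 -221.7] [ 516.9 -173.4] -0.86
base front holes [ 563.8 -110.5] [ 563.1 -237.2] [ 563.5 -173.9] -0.31
base back holes [ 724.  -111.1] [ 723.3 -238.4] [ 723.7 -174.7] -0.29
far corner (array([ 520.69134931, -124.54213656,   31.76480062]), np.float64(3.70256524807763))
cap (array([ 609.57329276, -175.00938309,   58.88474356]), np.float64(1.6309697479253786))
button [425.08245065  45.51737236  33.        ] (array([425.94972553,  43.47058603,  41.25948155]), np.float64(1.6680685396444423))
[299.59886172 102.11757071 290.17661364]
```

```bash
python3 -m handwheel '0 -0.183 -0.272 0.19 0 0 -0.5;0 -0.183 -0.272 0.19 0 0 -0.5;0 -0.183 -0.272 0.19 0 0 -0.5;0 -0.183 -0.272 0.19 0 0 -0.5;0 -0.183 -0.272 0.19 0 0 -0.5;0 -0.183 -0.272 0.19 0 0 -0.5;0 -0.183 -0.272 0.19 0 0 -0.5;0 -0.183 -0.272 0.19 0 0 -0.5;0 -0.183 -0.272 0.19 0 0 -0.5;0 -0.183 -0.272 0.225 0 0 -0.5;0 -0.183 -0.272 0.258 0 0 -0.5;0 -0.183 -0.272 0.258 0 0 -0.5;0 -0.183 -0.272 0.258 0 0 -0.5'
python3 - <<'E'
from h import *
for n in("side",):
    im=read_camera(n); cv2.imwrite("pics/s1.png",cv2.resize(im[110:240,170:340],None,fx=4,fy=4,interpolation=2)[...,::-1])
print(arm.observe()['ee_pos'],arm.observe()['tool_rot'])
E
```

```text
time_s: 2.7
ee_pos: [477.0, -173.4, 32.9]
tool_rot: [-0.018, -3.141, -0.001]
ft_force: [0.9, -0.2, 0.4]
grip_width: 0.7
[ 477.84226483 -174.21881221   33.75110727] [ 1.81261808e-02  3.14010483e+00 -8.00790195e-04]
```

View pics/s1.png

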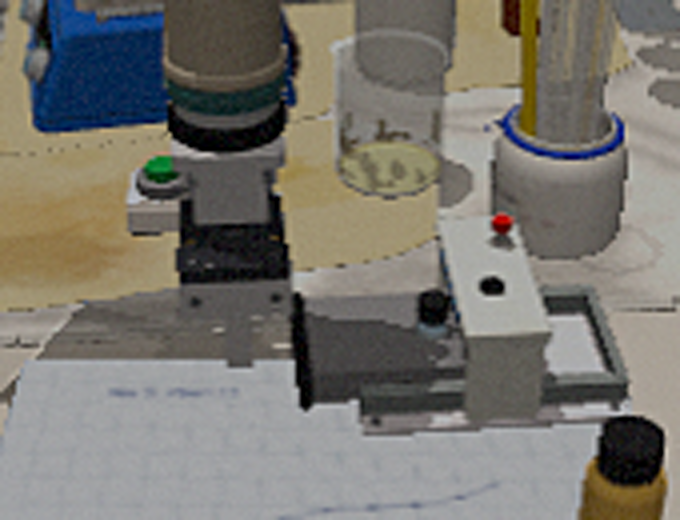

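The side view shows the closed fingertips just above the bench in front of the panel, with the carriage fully out. I push in steps.

```bash
python3 -m handwheel '0 -0.01 0 0 0 0 0;0 -0.02 0 0 0 0 0;0 -0.024 0 0 0 0 0;0 -0.028 0 0 0 0 0;0 -0.032 0 0 0 0 0;0 -0.036 0 0 0 0 0;0 -0.04 0 0 0 0 0;0 -0.044 0 0 0 0 0;0 -0.048 0 0 0 0 0;0 -0.052 0 0 0 0 0;0 -0.056 0 0 0 0 0;0 -0.06 0 0 0 0 0;0 -0.064 0 0 0 0 0;0 -0.068 0 0 0 0 0;0 -0.072 0 0 0 0 0;0 -0.076 0 0 0 0 0;0 -0.08 0 0 0 0 0;0 -0.08 0 0 0 0 0'
```

```text
time_s: 4.55
ee_pos: [556.3, -175.7, 32.0]
tool_rot: [-0.021, -3.139, -0.002]
ft_force: [-4.7, 0.2, 2.2]
grip_width: 0.5
```

```bash
python3 -m handwheel '0 -0.002 0 0 0 0 0;0 -0.004 0 0 0 0 0;0 -0.006 0 0 0 0 0;0 -0.006 0 0 0 0 0'; python3 -m handwheel '0 -0.002 0 0 0 0 0;0 -0.002 0 0 0 0 0'
```

```text
time_s: 4.95
ee_pos: [561.9, -175.7, 32.0]
tool_rot: [-0.021, -3.139, -0.002]
ft_force: [-5.4, 0.9, 1.8]
grip_width: 0.4
time_s: 5.15
ee_pos: [563.7, -175.7, 32.0]
tool_rot: [-0.021, -3.139, -0.002]
ft_force: [-5.7, 1.2, 1.3]
grip_width: 0.4
```

Run:
```python
from h import *
im=read_camera("side"); cv2.imwrite("pics/s2.png",cv2.resize(im[110:240,190:340],None,fx=4,fy=4,interpolation=2)[...,::-1])
print(arm.observe()['ee_pos'],arm.observe()['ft_force'])
```

```text
[ 563.7116454  -175.73106945   31.98074699] [-4.88964787  0.93608015  1.53556894]
```

View pics/s2.png

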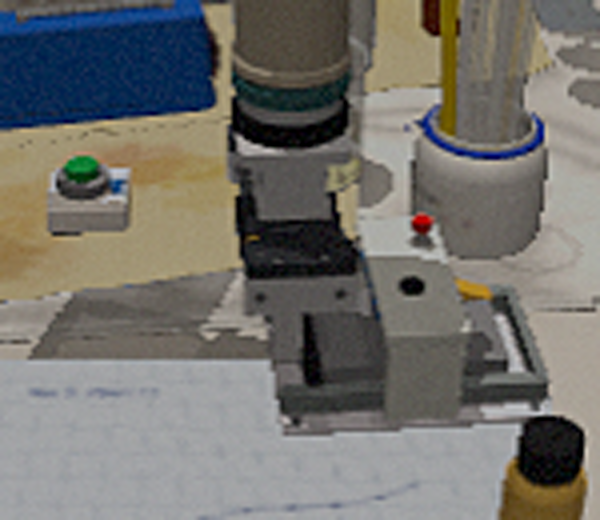

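The carriage is well in: the brass wedge is visible behind the gate and the knob is down. The force is still only the spring, so I go on to the stop.

```bash
for i in 1; do python3 -m handwheel '0 -0.001 0 0 0 0 0;0 -0.002 0 0 0 0 0;0 -0.002 0 0 0 0 0'; done; python3 -m handwheel '0 -0.001 0 0 0 0 0;0 -0.002 0 0 0 0 0;0 -0.002 0 0 0 0 0'
```

```text
time_s: 5.5
ee_pos: [564.6, -175.7, 32.0]
tool_rot: [-0.021, -3.137, -0.002]
ft_force: [-7.8, 0.1, 3.1]
grip_width: 0.2
time_s: 5.8
ee_pos: [564.7, -175.7, 31.9]
tool_rot: [-0.02, -3.133, -0.003]
ft_force: [-12.0, 0.6, 6.4]
grip_width: 0.2
```

```bash
python3 -m handwheel '0 -0.001 0 0 0 0 0;0 -0.002 0 0 0 0 0;0 -0.002 0 0 0 0 0'
```

```text
time_s: 6.1
ee_pos: [564.8, -175.7, 31.9]
tool_rot: [-0.019, -3.129, -0.003]
ft_force: [-14.4, -1.0, 9.2]
grip_width: 0.6
```

The end stop is reached: x stalls at 564.8 while the force rises to 14 N. I retract slowly.

```bash
python3 -m handwheel '0 0.004 0 0 0 0 0;0 0.008 0 0 0 0 0;0 0.012 0 0 0 0 0;0 0.016 0 0 0 0 0;0 0.02 0 0 0 0 0;0 0.024 0 0 0 0 0;0 0.028 0 0 0 0 0;0 0.032 0 0 0 0 0;0 0.036 0 0 0 0 0;0 0.04 0 0 0 0 0;0 0.045 0 0 0 0 0;0 0.06 0 0 0 0 0;0 0.08 0 0 0 0 0;0 0.08 0 0 0 0 0;0 0.08 0 -0.04 0 0 0;0 0.08 0 -0.09 0 0 0;0 0.08 0 -0.09 0 0 0;0 0.08 0 -0.09 0 0 0'
python3 - <<'E'
from h import *
im=read_camera("side"); cv2.imwrite("pics/s3.png",cv2.resize(im[110:240,170:340],None,fx=4,fy=4,interpolation=2)[...,::-1])
print(arm.observe()['ee_pos'],arm.observe()['tool_rot'])
E
```

```text
time_s: 7.9
ee_pos: [492.8, -176.1, 124.0]
tool_rot: [0.021, 3.137, -0.003]
ft_force: [0.4, 0.3, -0.7]
grip_width: 0.8
[ 491.48283179 -175.45034676  122.49567011] [ 2.13749159e-02  3.14024195e+00 -5.88093889e-04]
```

View pics/s3.png

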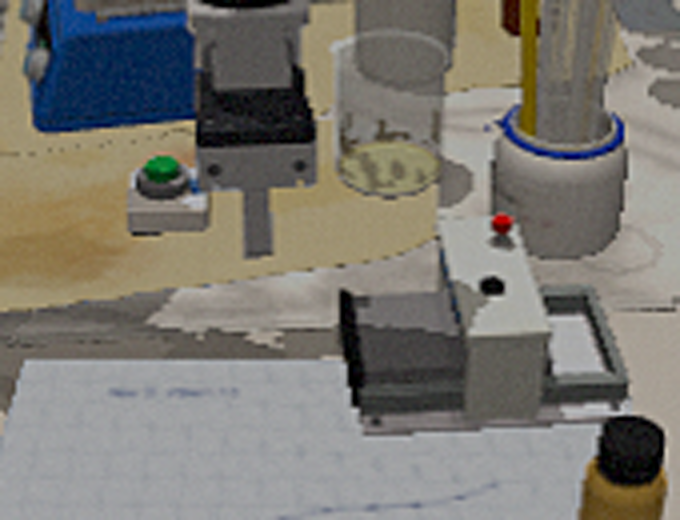

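The carriage is caught: the panel moved only about 12 px from the out position (about 33–35 mm), and the vial is under the gate. On to the button.

```bash
python3 -m handwheel '0 0.015 0.04 0 0 0 0;0 0.069 0.22 0 0 0 0;0 0.069 0.22 0 0 0 0;0 0.069 0.22 0 0 0 0;0 0.069 0.22 0 0 0 0;0 0.069 0.22 0 0 0 0;0 0.069 0.22 0 0 0 0;0 0.069 0.22 0.03 0 0 0;0 0.069 0.22 0.05 0 0 0;0 0.069 0.22 0.05 0 0 0;0 0.069 0.22 0.05 0 0 0'
python3 - <<'E'
from h import *
im=read_camera("side"); cv2.imwrite("pics/s4.png",cv2.resize(im[110:190,150:290],None,fx=5,fy=5,interpolation=2)[...,::-1])
print(arm.observe()['ee_pos'],arm.observe()['tool_rot'])
E
```

```text
time_s: 9.05
ee_pos: [425.2, 44.5, 72.1]
tool_rot: [-0.024, -3.14, 0.0]
ft_force: [1.1, -0.1, -0.0]
grip_width: 0.6
[425.66582046  44.62312644  72.65316156] [ 2.37113180e-02  3.14135420e+00 -2.13424081e-04]
```

View pics/s4.png

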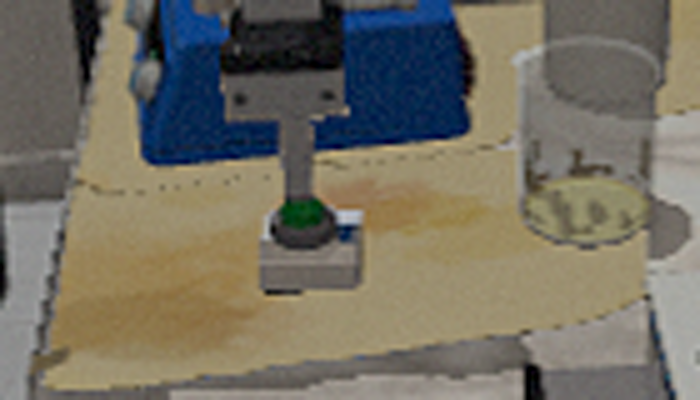

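The tip is centred just above the button. I press in small steps.

```bash
python3 -m handwheel '0 0 0 0.003 0 0 0;0 0 0 0.006 0 0 0;0 0 0 0.008 0 0 0;0 0 0 0.008 0 0 0';python3 -m handwheel '0 0 0 0.002 0 0 0;0 0 0 0.002 0 0 0';python3 -m handwheel '0 0 0 0.002 0 0 0;0 0 0 0.002 0 0 0';python3 -m handwheel '0 0 0 0.002 0 0 0;0 0 0 0.002 0 0 0'
```

```text
time_s: 9.5
ee_pos: [426.2, 45.1, 65.0]
tool_rot: [0.02, 3.139, -0.002]
ft_force: [1.5, -2.5, 4.1]
grip_width: 0.4
time_s: 9.7
ee_pos: [426.2, 45.1, 64.0]
tool_rot: [0.02, 3.139, -0.002]
ft_force: [-0.4, -2.1, 14.3]
grip_width: 0.6
time_s: 9.9
ee_pos: [426.3, 45.1, 63.7]
tool_rot: [0.02, 3.138, -0.002]
ft_force: [-4.7, -3.4, 30.6]
grip_width: 0.7
time_s: 10.1
ee_pos: [426.4, 45.1, 63.3]
tool_rot: [0.02, 3.137, -0.002]
ft_force: [-8.7, -3.7, 47.0]
grip_width: 0.6
```

The button has bottomed: the tip stalls at z≈42 and the force climbs. I back off in steps to see the spring travel.

```bash
python3 -m handwheel '0 0 0 -0.003 0 0 0;0 0 0 -0.006 0 0 0;0 0 0 -0.006 0 0 0'; for i in 1; do python3 -m handwheel '0 0 0 -0.002 0 0 0;0 0 0 -0.002 0 0 0'; python3 -m handwheel '0 0 0 -0.002 0 0 0;0 0 0 -0.002 0 0 0'; python3 -m handwheel '0 0 0 -0.002 0 0 0;0 0 0 -0.002 0 0 0'; python3 -m handwheel '0 0 0 -0.002 0 0 0;0 0 0 -0.002 0 0 0';  done
```

```text
time_s: 10.4
ee_pos: [426.0, 45.4, 65.4]
tool_rot: [0.021, 3.138, -0.001]
ft_force: [1.3, -2.7, 3.9]
grip_width: 0.7
time_s: 10.6
ee_pos: [425.6, 45.7, 66.6]
tool_rot: [0.022, 3.14, 0.001]
ft_force: [1.5, -0.8, 3.2]
grip_width: 0.5
time_s: 10.8
ee_pos: [424.8, 45.9, 68.3]
tool_rot: [-0.022, -3.141, -0.001]
ft_force: [1.7, -0.5, 1.9]
grip_width: 0.4
time_s: 11.0
ee_pos: [424.0, 45.9, 70.2]
tool_rot: [-0.022, -3.14, -0.001]
ft_force: [1.3, 0.0, 1.0]
grip_width: 0.2
time_s: 11.2
ee_pos: [423.8, 45.7, 72.2]
tool_rot: [-0.021, -3.139, -0.0]
ft_force: [-0.0, -0.2, 0.2]
grip_width: 0.6
```

The force falls as a spring would, from about 5 N at z≈64 to 0 at about 71, so the full 6 mm was travelled and released. I lift clear and check.

```bash
python3 -m handwheel '0 0 0 -0.05 0 0 0;0 0 0 -0.1 0 0 0;0 0 0 -0.15 0 0 0;0 0.12 0 -0.2 0 0 0;0 0.12 0 -0.2 0 0 0;0 0.12 0 -0.2 0 0 0;0 0.12 0 -0.2 0 0 0;0 0.12 0 -0.2 0 0 0'
python3 - <<'E'
from h import *
t=read_camera("top")[90:275,120:410]; s=read_camera("side")[130:310,170:400]
z=lambda i:cv2.resize(i,(470,int(470*i.shape[0]/i.shape[1])),interpolation=2)
t=z(t);s=z(s);w=np.vstack([t,s])[:,:]; w=cv2.resize(w,None,fx=min(1,600/w.shape[0]),fy=min(1,600/w.shape[0]))
cv2.imwrite("pics/f.png",w[...,::-1]); print(w.shape)
T0=cv2.imread("pics/top0.png")[...,::-1]; T=read_camera("top"); S=read_camera("side"); S0=cv2.imread("pics/side0.png")[...,::-1]
green=lambda r,g,b:(g>r+35)&(g>b+15); red=lambda r,g,b:(r>g+60)&(r>b+60)
for A in(S0,S):
    print("green",blob(A,(195,145,225,170),green)[0],"knob",blob(A,(285,158,305,175),red)[0])
c,p=blob(T,(215,175,285,220),lambda r,g,b:(r+g+b<120)); print("panel",c,plane("top",c,36))
for nm,A,B in(("timer/bottles top",T0,T),("side",S0,S)):
    b=(320,105,410,250) if A is T0 else (215,210,345,300)
    print(nm,np.abs(A[b[1]:b[3],b[0]:b[2]].astype(int)-B[b[1]:b[3],b[0]:b[2]]).max(2).__gt__(60).sum())
print(arm.observe()['ft_force'])
E
```

```text
time_s: 12.0
ee_pos: [304.8, 47.2, 272.5]
tool_rot: [0.021, 3.14, 0.0]
ft_force: [-0.7, 0.5, 0.3]
grip_width: 0.3
(600, 423, 3)
green [209.78571429 151.5952381 ] knob [295.         165.11764706]
green [209.88636364 151.68181818] knob [295.         165.11764706]
panel [249.48430493 190.86098655] [ 551.35462157 -174.49496494   36.        ]
timer/bottles top 0
side 20
[ 0.28361589 -0.30250427 -0.50916493]
```

View pics/f.png

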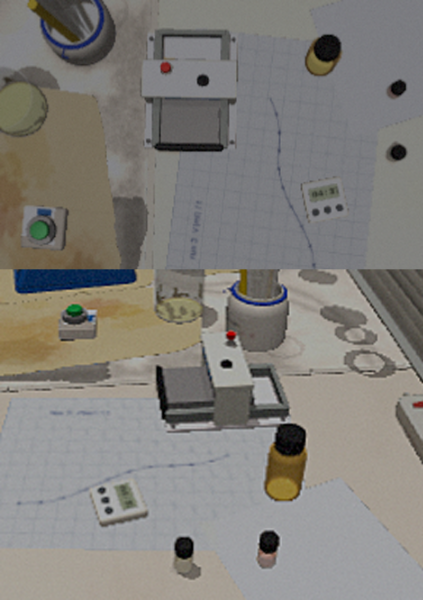

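The carriage sits about 35 mm in, the knob is down, the button is up, and the things around it are unmoved. I hand the job in.

```bash
python3 -c "
from rig import job; print(job.job_done())"
```

```text
the job is handed in; nothing more can be done
None
```

I pushed the carriage in to its end stop and let it spring back. It caught on the pin at the middle position. I then pressed the green button right down, let it come up, and handed the job in at about 12 s.

- **Push:** at the end stop the tool stalled at x≈564.8 while the force rose to about 14 N.
- **Catch:** the push panel sits about 35 mm in from its start, and the pin knob is back where it began.
- **Button:** it bottomed at tool height z≈64. On the way up the force fell like a spring's and reached zero about 6–7 mm higher, and the button looks the same as before the press. I pressed harder than needed, with a peak of about 47 N at the fingertips against the roughly 5 N the button takes. That is above the 40 N limit set for the arm and gripper body, but only the fingertips were touching.
- **Surroundings:** the timer and bottles show no change from above. The side view has 20 changed pixels in that area; I did not trace them, but nothing there looks moved. The tool force is near zero.
- **Vial:** it was never touched. It is under the gate now, so I could not check it in the last pictures.
- **Disagreement:** the two-view measurement put the button's top at about 40 mm, but contact came at a fingertip height of about 48 mm. The first downward step therefore already pressed most of the way.

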